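# Post a printing block under the sprung flap of the drop box

## Task

Put the wooden printing block that lies on the drop box's ledge away: with one fingertip press the flap's paddle down and keep it down so that the spring flap stays open, and with the other fingertip push the block along the ledge and under the open flap until it drops into the box. Then let the flap spring shut and move clear. Only push: do not lift the block, and leave the eraser, tall block, sharpener and bottle where they are.

Things in the scene. Friction and masses are not known exactly. Their poses are not given: they have to be found in the camera images.
- drop_box: light wooden drop box fixed to the table, about 250 x 155 x 107 mm. Origin on the table under the mouth; z up, x = direction to push the block (along the ledge into the bin), y = towards the paddle. Box coordinates below are in this frame, mm. Bin: x 0 to 85, y -50 to 55, roof at z 107; its side boards (y -50 to -44, 49 to 55, z to 100) start at x -12.
- ledge_end (a point): middle of the ledge's inner end, box (-12, 0, 50). The ledge is flat, z = 50, x -162 to -12, y -35 to 50; here it ends in a sheer drop to the bin floor (z = 6, reaching to x 79). Two guide rails, inner faces 36 mm apart, tops at z = 56, run along it from x -135 to -15 at y = +-20.
- flap (a joint): hinge of the spring flap, rad: 0 shut, 0.95 at its stop. It springs shut by itself and grows as the paddle is pressed down. The block fits under the flap from about 0.6, with comfortable room at 0.75 to 0.9. About 3 N on the paddle starts it, about 5 N hold it at 0.8.
- shaft (a point): middle of the flap's steel hinge shaft, 9 mm thick (spring coils 15), parallel to the box's x axis at box y = 40, z = 74, from x -153 to 0. It stands between the two fingertips during the work. A bearing post (y 31 to 49, up to z = 80) carries its outer end at x -160 to -152.
- paddle (a point): middle of the top face of the flap's paddle, an aluminium plate 4 mm thick, box x -150 to -12, reaching 8 to 60 mm out from the shaft on the +y side. Shut, it rises outwards at 0.35 rad; at joint value q it slopes down outwards by q - 0.35. A fingertip may slide along its whole length while pressing.
- press (a point): fixed point, box (-81, 70, 62): a fingertip whose side nearest the shaft is at y = 70 and whose end is at z = 62 (12 mm above the ledge), at any x of the paddle, holds the flap at about 0.8 rad. The other fingertip, at the same height and y about 0, is then behind the block, clear above the rails: with 62 mm between the fingers' inner faces both fit.
- mouth (a point): fixed point, box (-6, 0, 50), on the ledge's middle line in the plane of the flap's curtain. Shut, that aluminium plate hangs across the mouth (x -8.5 to -3.5, y -18 to 22, lower edge at z = 59), so the block cannot pass; opening, it swings up in its own plane, tip up to z = 132. Keep the pushing finger short of x = -10.
- print_block: wooden printing block with a raised dark character on top, 40 long (x) x 27 wide x 27 high (solid to 23) mm, about 40 g; origin at the centre of its underside. Lies loose between the rails, long axis nearly along the ledge. It tips into the bin by itself once its middle is past the ledge's end (box x -12), when its rear face is at about box x -32 to -20.
- eraser: bystander: eraser 21 x 46 x 12 lying on the bin's roof; origin under its centre
- tall_block: bystander: upright wooden printing block 27 x 41 x 52 on the table on the -y side of the ledge; origin under its centre
- sharpener: bystander: pencil sharpener 15 x 25 x 17 on the table on the -y side of the ledge; origin under its centre
- bottle: bystander: small bottle 47 x 102 x 47 lying on the table on the -y side of the bin; origin under its centre
Things that resemble listed ones, but are neither listed nor needed, are in the scene too. Of the things that look like the print_block, the largest one is meant.

How it is judged:
By the outcome, as a careful person would: the job done as asked, in the order asked, and still so for the second after the job is handed in, with the robot touching nothing.
It also fails if it takes over 35 s, if anything falls off the work surface, if the arm or the gripper's body presses on something with over 40 N, if the wrist force passes 120 N, or if a joint passes its speed limit or range.

## Robot

A 6-joint arm with a two-finger parallel gripper is mounted at the origin on a cart in front of the work surface, level with it; the furniture and walls round the work are solid. World frame = base frame: x ahead of the robot, y to its left, z up, the work surface at z = 0. Lengths are in mm, angles in rad, forces in N, time in s.
With the tool pointing down it reaches from about 400 to 925 mm from the base axis. Payload 12.5 kg.
Tool frame: the origin (TCP) lies at the centre of the arm's flange, where the gripper is bolted on; the fingertips stand 190 mm ahead of it and the grasp point (between the pads) lies 171 mm ahead of it; z points along the fingers, y is the direction in which the jaws open and shut (so a half turn about z gives the same grasp; the last joint's range is limited). The gripper opens to 95 mm and grips with 3 to 60 N. Pads are 20 mm wide; open, the fingers measure 119 mm over their backs; the gripper's body (75 mm by 180 mm) begins 59 mm behind the grasp point.
Start: joints at [-1.211, 0.491, 1.559, -0, 1.092, -0.106], TCP at [280.729, -558.405, 404.761] pointing down, gripper open.
Joint ranges: [-3.1, 3.1], [-0.84, 2.19], [0.05, 2.79], [-1.13, 4.28], [0.06, 2.93], [-2.69, 2.69]. Speed limits (rad/s): [2.22, 2.22, 2.79, 3.14, 3.14, 3.14].

## Interface

Orientations are given as [roll, pitch, yaw] about the fixed x, y, z axes, in that order (R = Rz(yaw) Ry(pitch) Rx(roll)).
In Python, from cell import env gives the robot as it stands.
- The arm moves only by the shell command python3 -m pendant 'ROWS'. ROWS is JSON, a list of rows, each an object of numbers: "x", "y", "z": the shift along the tool's x, y, z in units of 150 mm (1.0 is 150 mm); "rx", "ry", "rz": the turn, a rotation vector about the tool's x, y, z in units of 45 degrees (1.0 is 45 degrees); "jaw": the opening, from 0 (shut) to 1 (fully open). In form: [{"x": .., "y": .., "z": .., "rx": .., "ry": .., "rz": .., "jaw": ..}, ...]. A call has 1 to 10 rows; each row is the pose to reach, as a shift and turn from the pose commanded when the call began, along the tool's axes at that moment; what a row does not reach only later rows make up. A row lasts 1/8 s, in which the tool goes at most 62.5 mm and 10.7 degrees, less where a joint would pass 70% of its speed; a pose out of reach is approached as far as the arm can. A call with a number of a shift or a turn outside -1 to 1 is refused whole. A call with a gripper value outside its range is refused whole. The fingers move at their own pace and stop on an object; the grip force is fixed at half the most. Time passes only in rows, so rows that repeat a pose let the fingers close. It gives the time, the measured TCP pose, the force and the opening at its end, in the units of the state.
- env.state(): the state, without advancing time (a new reading comes with each control period).
- env.read_camera(name): name is "side" or "top"; returns a dict with "img" (400x640x3 uint8, red, green, blue), "fx", "fy", "cx", "cy" (pixels), "rvec" (rotation vector, rad) and "tvec" (3), from world to camera coordinates, as OpenCV has them. Camera axes: x right, y down, z forward; pixel columns grow to the right and rows downward; lengths in mm; the calibration is good to about 2 mm. A picture is of the moment at which its call begins. There is no depth.
- env.job_done(): hands the job in, once; it reports no verdict.
The state is a dict: "t": time; "joints": joint angles; "qvel": joint speeds; "tau": joint torques, N m; "eef_pos": TCP position; "tcp_rot": TCP orientation; "ft_force": force on the tool from outside, world axes, zero at the start; "moment": the same for the moment, N m; "opening": opening from 0.0 (shut) to 1.0 (fully open).
Only numpy, scipy, OpenCV 4.12 (cv2) and the standard library are available. Lean on these libraries where they do the work, as an engineer would, in place of code of your own. Each camera call takes 0.05 s, during which the arm holds its last target.

## Working session

There is one attempt and no reset: what is moved stays moved. The work goes in short steps, Python scripts to look and compute and a shell command to move; the robot and the scene stay as the last step left them, time stands still between calls to the robot, and variables do not carry over. Pictures are saved under pics/ and viewed, and the job is handed in when it is done.

```bash
ls; mkdir -p pics
python3 - <<'E'
from cell import env
import cv2
print(env.state())
for n in ("side","top"):
    c=env.read_camera(n)
    cv2.imwrite(f"pics/{n}0.png",c["img"][:,:,::-1])
    print(n,[c[k] for k in("fx","fy","cx","cy","rvec","tvec")])
E
```

```text
pics
{'t': 0.0, 'joints': array([-1.21057675e+00,  4.91560794e-01,  1.55946320e+00, -1.60662000e-05,
        1.09171432e+00, -1.05573290e-01]), 'qvel': array([ 5.86916372e-05,  1.40316410e-03, -6.06765864e-04,  7.60344920e-04,
        7.42569197e-04, -7.47096144e-05]), 'tau': array([ 5.25025716e-04, -6.12639713e+01, -2.58182842e+01,  6.92993123e-02,
        4.80543450e-02, -1.17344844e-04]), 'eef_pos': array([ 280.7276903 , -558.36289213,  404.15612909]), 'tcp_rot': array([-3.14045188e+00, -1.06556318e-04,  4.65800219e-01]), 'ft_force': array([0.27424801, 0.15411664, 0.2439996 ]), 'moment': array([0.01310253, 0.0089456 , 0.01758448]), 'opening': 1.0013473728137061}
side [492.0934383097372, 492.0934383097372, 315.1104185336517, 194.8135199578166, array([ 0.57945806, -2.43689157,  1.4787638 ]), array([546.13773263, 217.77583652, 692.66738951])]
top [499.5516563712204, 499.5516563712204, 318.1933877680095, 198.57741991790502, array([ 2.18066634, -2.12179358,  0.14625567]), array([-13.12438287, 606.86047627, 857.82223239])]
```

View pics/side0.png

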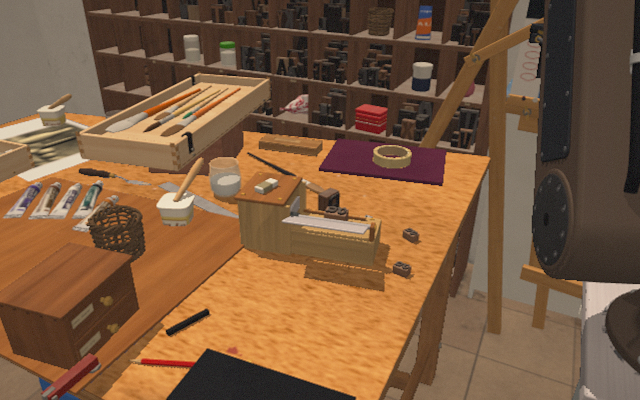

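View pics/top0.png

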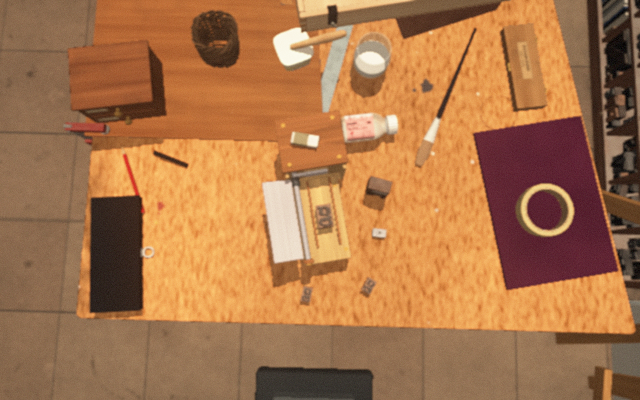

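The side view shows the box at about (310, 225). In the top view the box is at about (305, 200): roof at (310, 140), paddle at (285, 220) and block at (323, 218). I'll zoom in and fit the pose.

```bash
cat > h.py <<'E'
import numpy as np, cv2
from scipy.spatial.transform import Rotation as R
def P(c,pts): 
    return cv2.projectPoints(np.array(pts,float).reshape(-1,3),c["rvec"],c["tvec"],np.array([[c["fx"],0,c["cx"]],[0,c["fy"],c["cy"]],[0,0,1]]),None)[0].reshape(-1,2)
def ray(c,u,v,z):
    Rm=cv2.Rodrigues(c["rvec"])[0]; o=-Rm.T@c["tvec"]; d=Rm.T@np.array([(u-c["cx"])/c["fx"],(v-c["cy"])/c["fy"],1])
    return o+d*(z-o[2])/d[2]
def crop(c,u0,v0,w,h,s,name,draw=None):
    im=cv2.resize(c["img"][v0:v0+h,u0:u0+w,::-1],None,fx=s,fy=s,interpolation=cv2.INTER_CUBIC)
    for i,p in enumerate(draw if draw is not None else []):
        q=tuple(int(round((a-b+.5)*s-.5)) for a,b in zip(p,(u0,v0))); cv2.circle(im,q,3,(0,0,255),1)
    cv2.imwrite(name,im)
E
python3 - <<'E'
from cell import env
from h import *
c=env.read_camera("top"); crop(c,250,100,160,120*1,5,"pics/t1.png"); crop(c,250,170,160,120,5,"pics/t2.png")
for u,v in [(277,115),(343,113),(306,263),(349,259)]: print(ray(c,u,v,107 if v<150 else 50))
c=env.read_camera("side"); crop(c,230,165,160,120,5,"pics/s1.png")
E
```

```text
[739.86449931  77.51258246 107.        ]
[746.52789681 -34.92355921 107.        ]
[491.40497535  21.71487603  50.        ]
[500.40929516 -53.42392701  50.        ]
```

View pics/t1.png

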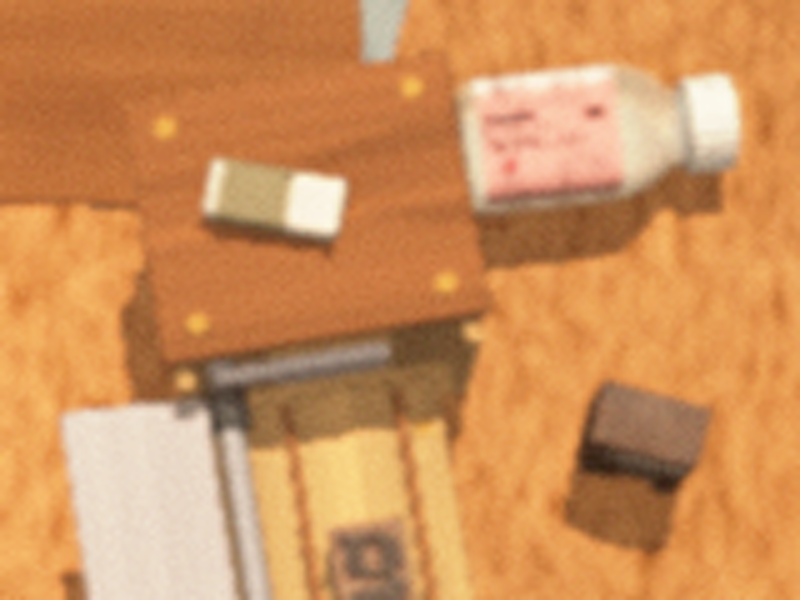

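View pics/t2.png

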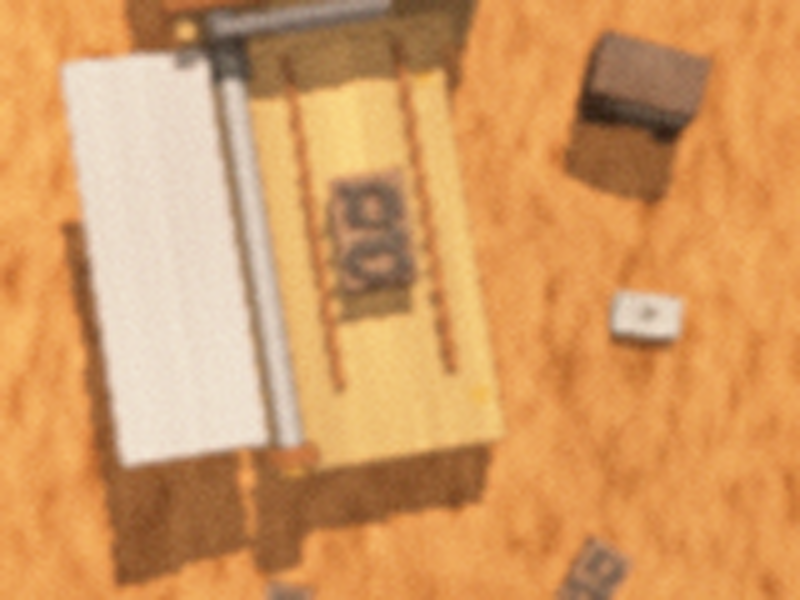

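View pics/s1.png

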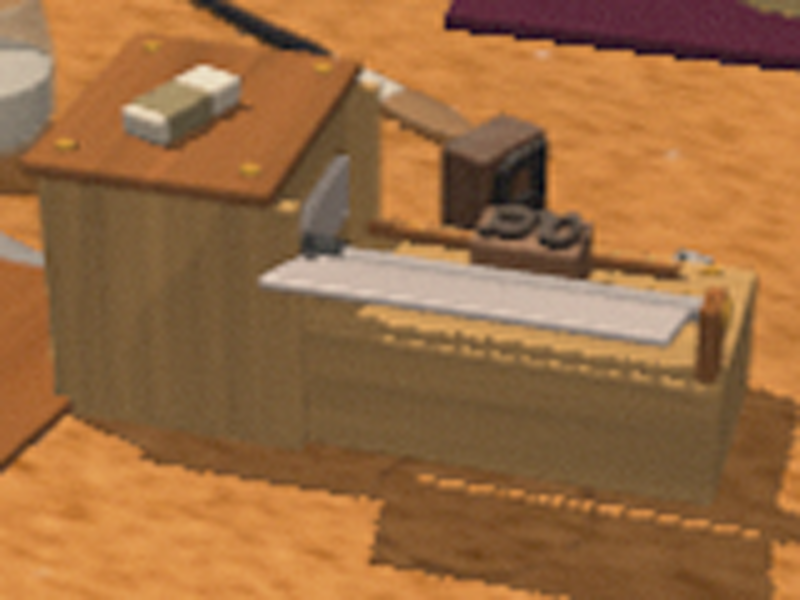

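```bash
cat > fit.py <<'E'
from cell import env
from h import *
from scipy.optimize import least_squares
ct=env.read_camera("top"); cs=env.read_camera("side")
T=[((-162,-35,50),500,438),((-135,20,56),338,388),((-135,-20,56),450,372),((-150,96.4,95),125,466),((-12,96.4,95),62,65)]
S=[((-162,50,0),710,500),((-162,-35,50),755,272),((-150,96.4,95),665,342),((-12,96.4,95),262,285),((-12,55,0),305,450)]
def w(p,pts):
    pts=np.array(pts,float); c,s=np.cos(p[2]),np.sin(p[2])
    return np.c_[p[0]+c*pts[:,0]-s*pts[:,1],p[1]+s*pts[:,0]+c*pts[:,1],pts[:,2]]
mt=np.array([(250+(a+.5)/5-.5,170+(b+.5)/5-.5) for _,a,b in T]); ms=np.array([(230+(a+.5)/5-.5,165+(b+.5)/5-.5) for _,a,b in S])
f=lambda p:np.r_[(P(ct,w(p,[t[0] for t in T]))-mt).ravel(),(P(cs,w(p,[t[0] for t in S]))-ms).ravel()]
r=least_squares(f,[660,0,.1],loss="soft_l1"); p=r.x
if __name__=="__main__":
    print(p); print(f(p).reshape(-1,2).round(1))
    # each alone
    for g,n in((slice(0,10),"top"),(slice(10,20),"side")): print(n,least_squares(lambda q:f(q)[g],p).x)
    np.save("box.npy",p)
    # block corners on top, z=77 (top px), z=50
    inv=lambda q:np.array([[np.cos(p[2]),np.sin(p[2])],[-np.sin(p[2]),np.cos(p[2])]])@(q[:2]-p[:2])
    for a,b in[(330,180),(400,170),(412,285),(340,297)]: print("blk top",inv(ray(ct,250+a/5,170+b/5,75)).round(1))
    for a,b in[(411,312),(344,318)]: print("blk bot",inv(ray(ct,250+a/5,170+b/5,50)).round(1))
    pts=[(-162,-35,50),(-162,50,50),(-12,-35,50),(-153,40,74),(0,40,74),(-150,96.4,95),(-12,96.4,95),(-150,47,77),(0,-50,107),(0,55,107),(85,-50,107),(85,55,107),(-6,-18,59),(-135,18,56),(-135,-18,56)]
    crop(ct,240,100,160,170,4,"pics/tf.png",P(ct,w(p,pts))); crop(cs,230,165,160,120,5,"pics/sf.png",P(cs,w(p,pts)))
E
python3 fit.py
```

```text
[6.54968520e+02 8.61378519e+00 1.94143075e-01]
[[ 1.5  0.5]
 [ 0.4  0.4]
 [ 0.5 -0.3]
 [-0.9  0.5]
 [-0.8 -0.1]
 [ 0.1  1.8]
 [ 0.4 -0.8]
 [ 0.3 -0.1]
 [-1.4 -1. ]
 [-1.2 -0. ]]
top [6.55258959e+02 8.26089077e+00 1.89400920e-01]
side [6.54800325e+02 8.83167403e+00 2.02712992e-01]
blk top [-64.7  10.9]
blk top [-65.3 -13.5]
blk top [-105.2  -10.8]
blk top [-105.2   14.3]
blk bot [-112.8   -9.9]
blk bot [-110.9   13.8]
```

```bash
python3 -c "
import cv2,numpy as np
a=cv2.imread('pics/tf.png');b=cv2.imread('pics/sf.png');print(a.shape,b.shape)"
```

```text
(680, 640, 3) (600, 800, 3)
```

View pics/sf.png

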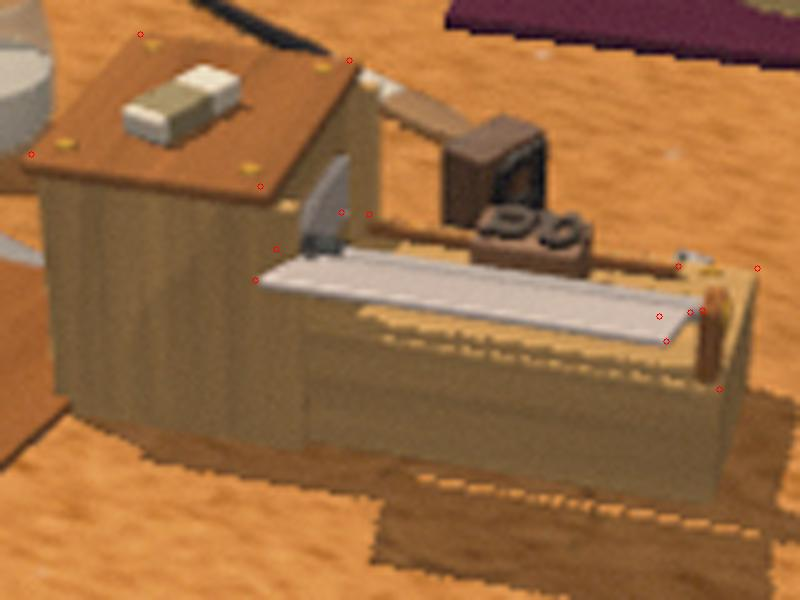

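View pics/tf.png

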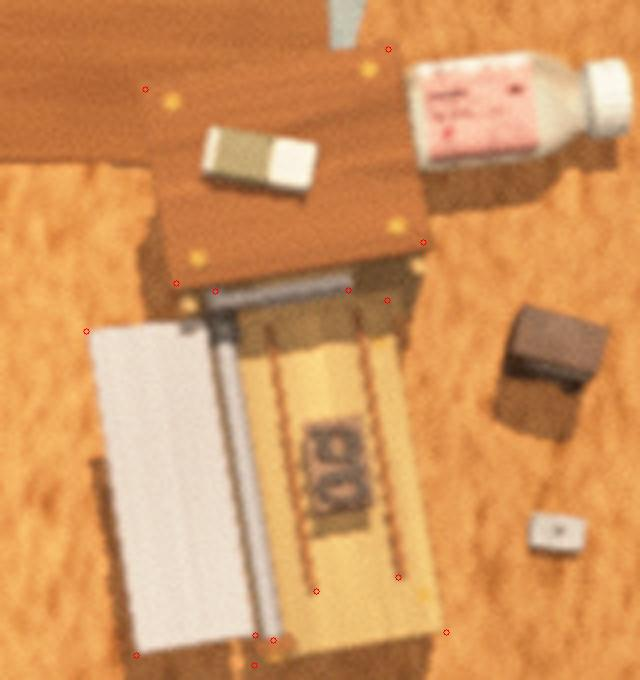

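```bash
cat > go.py <<'E'
import sys
from cell import env
from h import *
p=np.load("box.npy"); yaw=p[2]
s=env.state(); Rt=R.from_euler("xyz",s["tcp_rot"])
bx,by,tip=map(float,sys.argv[1:4])
c,sn=np.cos(yaw),np.sin(yaw)
tgt=np.array([p[0]+c*bx-sn*by,p[1]+sn*bx+c*by,tip+190])
d=Rt.inv().apply(tgt-s["eef_pos"])/150
rv=(Rt.inv()*R.from_euler("xyz",[np.pi,0,yaw])).as_rotvec()/(np.pi/4)
e=s["eef_pos"]-[p[0],p[1],190]
print("t",s["t"],"now box",(c*e[0]+sn*e[1]).round(1),(-sn*e[0]+c*e[1]).round(1),"tip",e[2].round(1),"F",s["ft_force"].round(1),"M",s["moment"].round(2),"open",round(s["opening"]*95,1))
print("shift",d.round(3),"turn",rv.round(3),"rot",s["tcp_rot"].round(4))
E
python3 go.py -128 39 130; python3 fit.py|head -1
```

```text
t 0.3 now box -476.6 -484.2 tip 214.6 F [-0.6 -0.8  0.2] M [-0.01 -0.01  0.01] open 94.8
shift [ 3.175 -2.736  0.565] turn [-0.     0.     0.346] rot [-3.1413 -0.      0.4658]
[6.54968520e+02 8.61378519e+00 1.94143075e-01]
```

```bash
python3 -m pendant '[{"x":0.4,"y":-0.34,"rz":0.1},{"x":0.7,"y":-0.6,"rz":0.25},{"x":1.0,"y":-0.86,"rz":0.346},{"x":1.0,"y":-0.86,"rz":0.346,"jaw":0.653},{"x":1.0,"y":-0.86,"rz":0.346,"jaw":0.653}]'; python3 go.py -128 39 130
```

```text
t 0.4 now box -476.6 -484.2 tip 214.7 F [0.5 0.9 0.8] M [-0.01 -0.03 -0.01] open 95.0
shift [ 3.175 -2.736  0.565] turn [-0.     0.     0.346] rot [-3.1415  0.      0.4658]invalid input
```

```bash
python3 -m pendant '[{"x":0.4,"y":-0.34,"z":0,"rx":0,"ry":0,"rz":0.1,"jaw":0.653},{"x":0.7,"y":-0.6,"z":0,"rx":0,"ry":0,"rz":0.25,"jaw":0.653},{"x":1.0,"y":-0.86,"z":0,"rx":0,"ry":0,"rz":0.346,"jaw":0.653},{"x":1.0,"y":-0.86,"z":0,"rx":0,"ry":0,"rz":0.346,"jaw":0.653},{"x":1.0,"y":-0.86,"z":0,"rx":0,"ry":0,"rz":0.346,"jaw":0.653}]'; python3 go.py -128 39 130
```

```text
t: 1.02
eef_pos: [357.1, -375.7, 405.1]
tcp_rot: [3.141, -0.0, 0.196]
ft_force: [-0.0, -0.6, -0.7]
opening: 0.658
t 1.025 now box -366.4 -319.6 tip 215.1 F [-0.  -0.6 -0.7] M [0.   0.05 0.01] open 62.5
shift [ 1.594 -2.389  0.565] turn [ 0.001 -0.     0.002] rot [ 3.1407e+00 -3.0000e-04  1.9590e-01]
```

```bash
python3 -m pendant '[{"x":0.2,"y":-0.33,"z":0,"rx":0,"ry":0,"rz":0,"jaw":0.653},{"x":0.45,"y":-0.66,"z":0,"rx":0,"ry":0,"rz":0,"jaw":0.653},{"x":0.66,"y":-1.0,"z":0,"rx":0,"ry":0,"rz":0,"jaw":0.653},{"x":0.66,"y":-1.0,"z":0,"rx":0,"ry":0,"rz":0,"jaw":0.653}]'; python3 -m pendant '[{"x":0.2,"y":-0.33,"z":0.05,"rx":0,"ry":0,"rz":0,"jaw":0.653},{"x":0.45,"y":-0.66,"z":0.15,"rx":0,"ry":0,"rz":0,"jaw":0.653},{"x":0.66,"y":-1.0,"z":0.3,"rx":0,"ry":0,"rz":0,"jaw":0.653},{"x":0.66,"y":-1.0,"z":0.3,"rx":0,"ry":0,"rz":0,"jaw":0.653}]'; python3 go.py -128 39 130
```

```text
t: 1.52
eef_pos: [426.0, -208.1, 404.8]
tcp_rot: [3.141, -0.0, 0.198]
ft_force: [0.1, -0.6, -1.0]
opening: 0.653
t: 2.02
eef_pos: [494.4, -42.4, 358.2]
tcp_rot: [-3.141, 0.002, 0.197]
ft_force: [0.2, -0.2, -0.2]
opening: 0.651
t 2.025 now box -167.4 -19.1 tip 168.2 F [ 0.2 -0.2 -0.2] M [-0.01 -0.02 -0.01] open 61.9
shift [ 0.264 -0.386  0.255] turn [-0.001  0.002  0.003] rot [-3.1409e+00  1.8000e-03  1.9680e-01]
```

```bash
python3 -m pendant '[{"x":0.15,"y":-0.2,"z":0.1,"rx":0,"ry":0,"rz":0,"jaw":0.653},{"x":0.264,"y":-0.386,"z":0.255,"rx":0,"ry":0,"rz":0,"jaw":0.653},{"x":0.264,"y":-0.386,"z":0.255,"rx":0,"ry":0,"rz":0,"jaw":0.653},{"x":0.264,"y":-0.386,"z":0.255,"rx":0,"ry":0,"rz":0,"jaw":0.653}]'; python3 go.py -128 39 130
python3 - <<'E'
from cell import env
from h import *
c=env.read_camera("top"); crop(c,250,100,160,170,4,"pics/t3.png")
c=env.read_camera("side"); crop(c,230,100,160,150,4,"pics/s3.png")
E
```

```text
t: 2.52
eef_pos: [521.2, 19.3, 321.8]
tcp_rot: [3.141, -0.0, 0.193]
ft_force: [0.4, -0.3, 0.3]
opening: 0.656
t 2.525 now box -129.2 36.3 tip 131.8 F [ 0.4 -0.3  0.3] M [ 0.    0.03 -0.01] open 62.3
shift [ 0.008 -0.018  0.012] turn [ 0.001 -0.    -0.002] rot [ 3.1412e+00 -2.0000e-04  1.9270e-01]
```

View pics/t3.png

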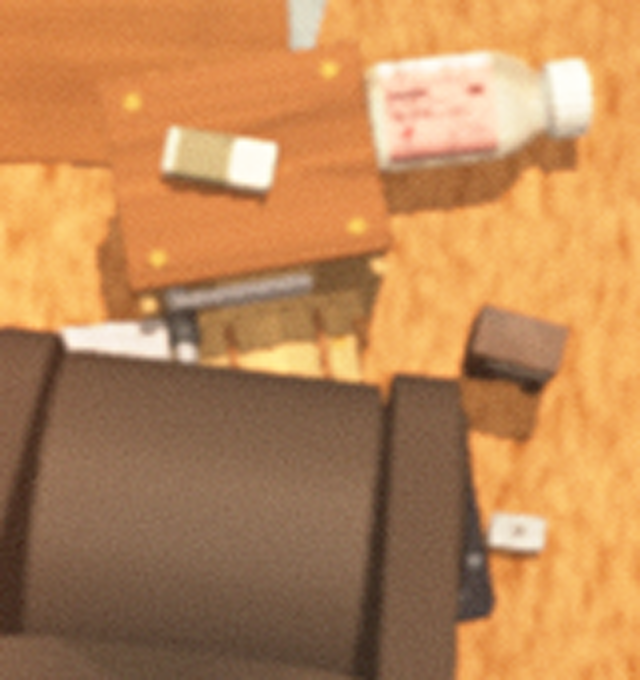

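View pics/s3.png

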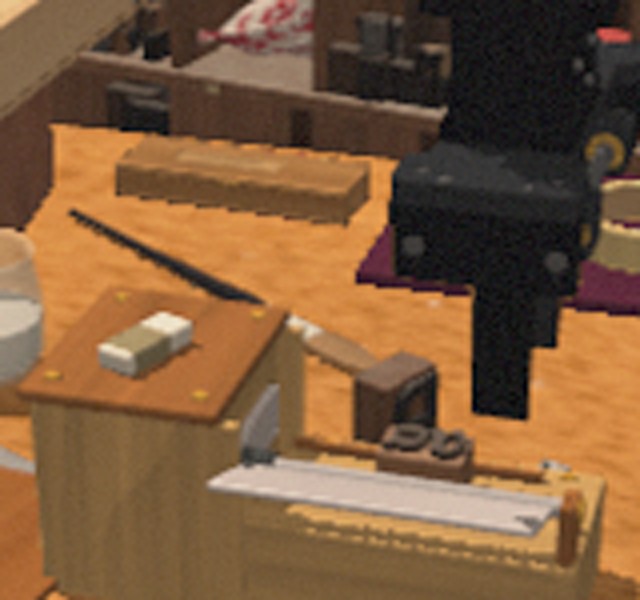

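```bash
python3 - <<'E'
from cell import env
from h import *
from fit import w
p=np.load("box.npy"); c=env.read_camera("side")
pts=[(-129.2+a,36.3+b,131.8) for b in(31.2,43.2) for a in(-10,10)]+[(-129.2+a,36.3+b,131.8) for b in(-31.2,-43.2) for a in(-10,10)]
q=P(c,w(p,pts)); print(((q-[230,100]+.5)*4).round())
E
python3 fit.py | sed -n 14,20p; python3 go.py -128 39 100
```

```text
[[525. 415.]
 [476. 408.]
 [519. 429.]
 [470. 422.]
 [552. 348.]
 [506. 342.]
 [557. 336.]
 [511. 331.]]
blk top [-64.7  10.9]
blk top [-65.3 -13.5]
blk top [-105.2  -10.8]
blk top [-105.2   14.3]
blk bot [-112.8   -9.9]
blk bot [-110.9   13.8]
t 2.875 now box -129.2 37.8 tip 131.9 F [-0.2 -0.  -0.4] M [0.   0.06 0.03] open 62.1
shift [ 0.008 -0.008  0.212] turn [ 0.    -0.001 -0.001] rot [ 3.1413e+00 -6.0000e-04  1.9340e-01]
```

Run:
```python
from cell import env
from h import *
from fit import w
p=np.load("box.npy"); c=env.read_camera("side")
pts=[(-129.2+a,37.8+b,131.8) for b in(31.2,43.2) for a in(-10,10)]+[(-129.2+a,37.8+b,131.8) for b in(-31.2,-43.2) for a in(-10,10)]
crop(c,330,140,60,80,8,"pics/s4.png",P(c,w(p,pts)))
im=cv2.imread("pics/s4.png"); cv2.imwrite("pics/s4b.png",cv2.convertScaleAbs(im,alpha=2.5,beta=20))
```

```text
(no output)
```

View pics/s4b.png

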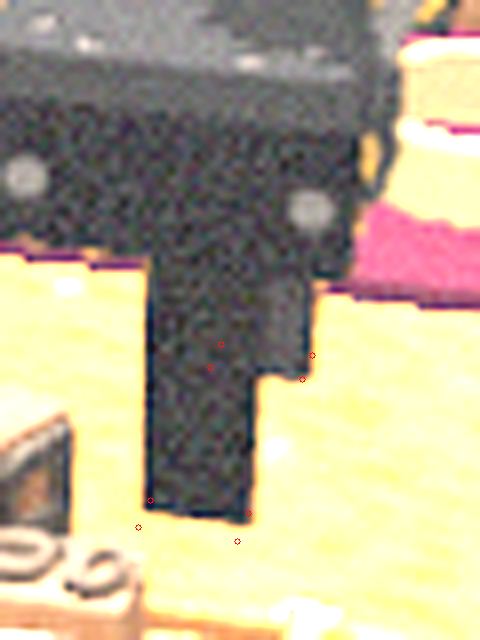

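```bash
python3 -m pendant '[{"x":0,"y":0,"z":0.1,"rx":0,"ry":0,"rz":0,"jaw":0.695},{"x":0,"y":0,"z":0.2,"rx":0,"ry":0,"rz":0,"jaw":0.695},{"x":0,"y":0,"z":0.3,"rx":0,"ry":0,"rz":0,"jaw":0.695},{"x":0,"y":0,"z":0.3,"rx":0,"ry":0,"rz":0,"jaw":0.695}]'; python3 go.py -128 37 62
python3 - <<'E'
from cell import env
from h import *
c=env.read_camera("side"); crop(c,230,140,160,120,5,"pics/s5.png")
E
```

```text
t: 3.52
eef_pos: [520.9, 21.2, 275.1]
tcp_rot: [-3.141, 0.002, 0.194]
ft_force: [-0.6, -2.0, 1.4]
opening: 0.697
t 3.525 now box -129.1 38.2 tip 85.1 F [-0.6 -2.   1.4] M [-0.27  0.2   0.03] open 66.2
shift [0.008 0.008 0.154] turn [-0.     0.003  0.   ] rot [-3.1412e+00  2.1000e-03  1.9420e-01]
```

View pics/s5.png

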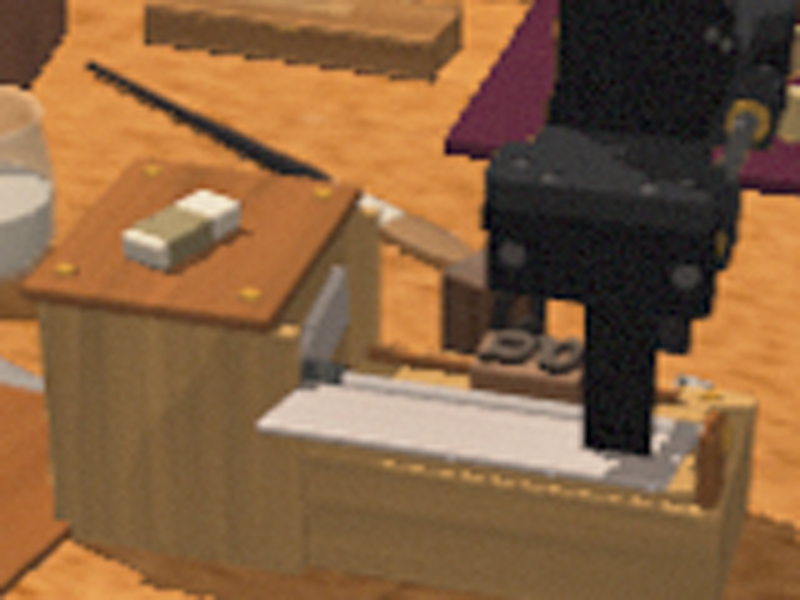

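The finger (tip at about (618, 452)) is on the paddle and the flap is starting to open. The other finger is behind the block. I'll continue down.

```bash
python3 -m pendant '[{"x":0,"y":0,"z":0.06,"rx":0,"ry":0,"rz":0,"jaw":0.695},{"x":0,"y":0,"z":0.11,"rx":0,"ry":0,"rz":0,"jaw":0.695},{"x":0,"y":0,"z":0.152,"rx":0,"ry":0,"rz":0,"jaw":0.695},{"x":0,"y":0,"z":0.152,"rx":0,"ry":0,"rz":0,"jaw":0.695}]'; python3 go.py -24 37 62
python3 - <<'E'
from cell import env
from h import *
c=env.read_camera("side"); crop(c,230,140,160,120,5,"pics/s6.png")
E
```

```text
t: 4.08
eef_pos: [521.2, 21.1, 253.4]
tcp_rot: [3.141, -0.001, 0.194]
ft_force: [-1.5, 0.4, 5.2]
opening: 0.698
t 4.075 now box -128.9 38.1 tip 63.4 F [-1.5  0.4  5.2] M [0.23 0.01 0.02] open 66.4
shift [0.699 0.007 0.01 ] turn [ 0.001 -0.001 -0.   ] rot [ 3.1412e+00 -9.0000e-04  1.9400e-01]
```

View pics/s6.png

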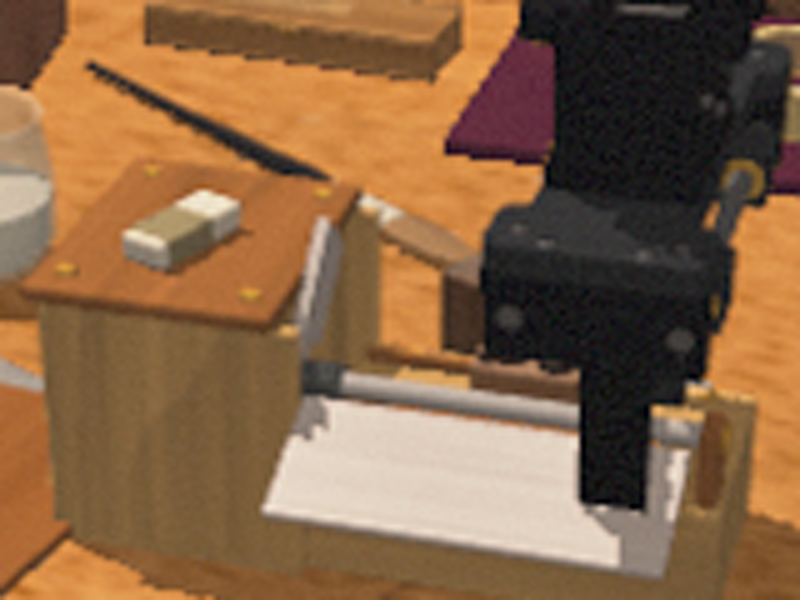

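The flap is open and the curtain is up (about (318, 260)). The outer paddle corners are at (264, 514) and (662, 577). I'll estimate q from them.

```bash
python3 - <<'E'
from cell import env
from h import *
from fit import w
p=np.load("box.npy"); c=env.read_camera("side")
for q in(.6,.7,.75,.8,.85,.9,.95):
    a=q-.35
    o=np.array([40,74])+60*np.array([np.cos(a),-np.sin(a)])
    print(q,((P(c,w(p,[(-12,*o),(-150,*o)]))-[230,140]+.5)*5).round().tolist())
E
python3 go.py -24 37 62
```

```text
0.6 [[256.0, 500.0], [660.0, 564.0]]
0.7 [[259.0, 511.0], [660.0, 575.0]]
0.75 [[260.0, 517.0], [661.0, 581.0]]
0.8 [[261.0, 521.0], [661.0, 585.0]]
0.85 [[263.0, 526.0], [661.0, 590.0]]
0.9 [[264.0, 530.0], [662.0, 594.0]]
0.95 [[266.0, 534.0], [662.0, 597.0]]
t 4.275 now box -128.9 38.1 tip 63.7 F [0.6 0.1 5.8] M [ 0.29  0.01 -0.  ] open 66.1
shift [0.699 0.008 0.012] turn [ 0.001 -0.001 -0.   ] rot [ 3.1412e+00 -1.1000e-03  1.9400e-01]
```

```bash
python3 -m pendant '[{"x":0,"y":0.005,"z":0.015,"rx":0,"ry":0,"rz":0,"jaw":0.695},{"x":0.04,"y":0.005,"z":0.015,"rx":0,"ry":0,"rz":0,"jaw":0.695},{"x":0.08,"y":0.005,"z":0.015,"rx":0,"ry":0,"rz":0,"jaw":0.695},{"x":0.12,"y":0.005,"z":0.015,"rx":0,"ry":0,"rz":0,"jaw":0.695},{"x":0.16,"y":0.005,"z":0.015,"rx":0,"ry":0,"rz":0,"jaw":0.695},{"x":0.2,"y":0.005,"z":0.015,"rx":0,"ry":0,"rz":0,"jaw":0.695},{"x":0.24,"y":0.005,"z":0.015,"rx":0,"ry":0,"rz":0,"jaw":0.695},{"x":0.28,"y":0.005,"z":0.015,"rx":0,"ry":0,"rz":0,"jaw":0.695},{"x":0.28,"y":0.005,"z":0.015,"rx":0,"ry":0,"rz":0,"jaw":0.695}]'; python3 go.py -24 37 62
python3 - <<'E'
from cell import env
from h import *
c=env.read_camera("side"); crop(c,230,140,160,120,5,"pics/s7.png")
c=env.read_camera("top"); crop(c,250,100,160,120,5,"pics/t7.png")
E
```

```text
t: 5.4
eef_pos: [562.2, 28.8, 251.1]
tcp_rot: [-3.141, 0.001, 0.194]
ft_force: [-1.3, 2.8, 3.9]
opening: 0.696
t 5.4 now box -87.1 37.7 tip 61.1 F [-1.3  2.8  3.9] M [0.65 0.33 0.03] open 66.1
shift [ 0.421  0.005 -0.006] turn [-0.     0.001  0.   ] rot [-3.1413e+00  8.0000e-04  1.9430e-01]
```

View pics/s7.png

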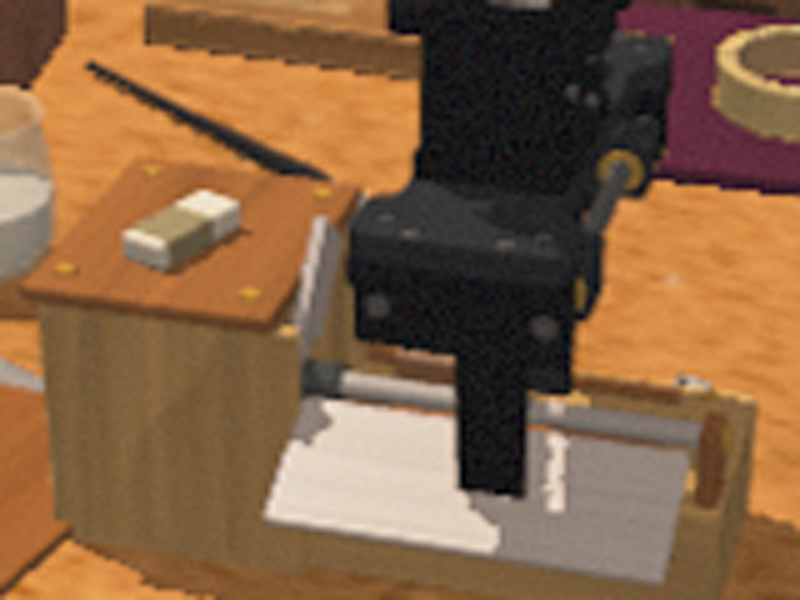

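View pics/t7.png

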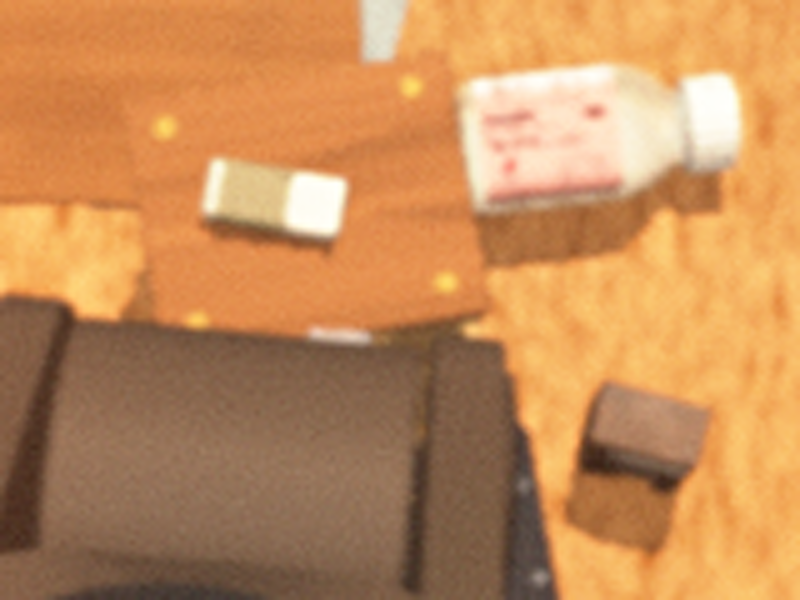

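The flap is still open (paddle corner about (665, 580)), and the block edge shows ahead of the finger at about (410, 355). I'll keep pushing.

```bash
python3 -m pendant '[{"x":0.04,"y":0,"z":0,"rx":0,"ry":0,"rz":0,"jaw":0.695},{"x":0.08,"y":0,"z":0,"rx":0,"ry":0,"rz":0,"jaw":0.695},{"x":0.12,"y":0,"z":0,"rx":0,"ry":0,"rz":0,"jaw":0.695},{"x":0.16,"y":0,"z":0,"rx":0,"ry":0,"rz":0,"jaw":0.695},{"x":0.2,"y":0,"z":0,"rx":0,"ry":0,"rz":0,"jaw":0.695},{"x":0.24,"y":0,"z":0,"rx":0,"ry":0,"rz":0,"jaw":0.695},{"x":0.27,"y":0,"z":0,"rx":0,"ry":0,"rz":0,"jaw":0.695},{"x":0.27,"y":0,"z":0,"rx":0,"ry":0,"rz":0,"jaw":0.695}]'; python3 go.py -24 37 62
python3 - <<'E'
from cell import env
from h import *
c=env.read_camera("side"); crop(c,230,140,160,120,5,"pics/s8.png")
E
```

```text
t: 6.5
eef_pos: [602.0, 36.5, 251.3]
tcp_rot: [-3.141, 0.001, 0.194]
ft_force: [-2.2, 2.0, 5.3]
opening: 0.693
t 6.5 now box -46.6 37.6 tip 61.3 F [-2.2  2.   5.3] M [0.63 0.5  0.03] open 65.8
shift [ 0.151  0.004 -0.005] turn [-0.     0.001  0.   ] rot [-3.1415e+00  6.0000e-04  1.9420e-01]
```

View pics/s8.png

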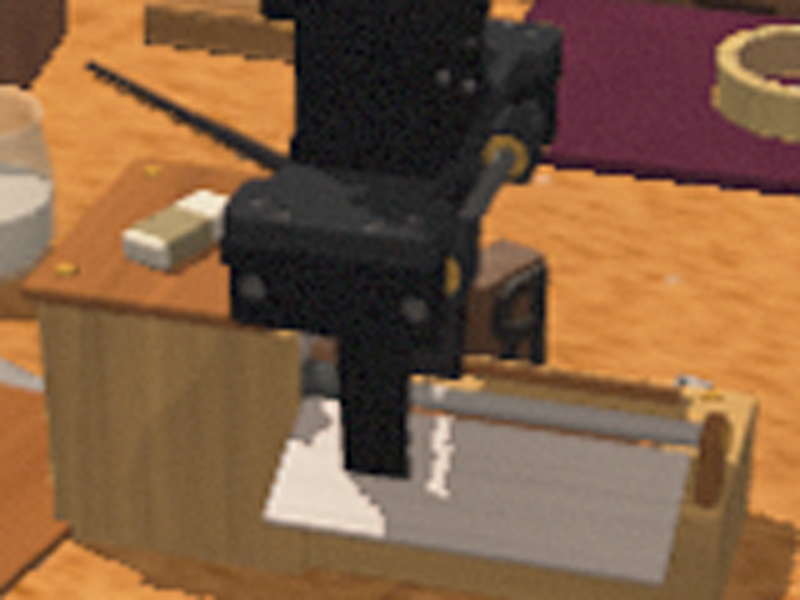

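```bash
python3 -m pendant '[{"x":0.03,"y":0,"z":0,"rx":0,"ry":0,"rz":0,"jaw":0.695},{"x":0.06,"y":0,"z":0,"rx":0,"ry":0,"rz":0,"jaw":0.695},{"x":0.09,"y":0,"z":0,"rx":0,"ry":0,"rz":0,"jaw":0.695},{"x":0.12,"y":0,"z":0,"rx":0,"ry":0,"rz":0,"jaw":0.695},{"x":0.14,"y":0,"z":0,"rx":0,"ry":0,"rz":0,"jaw":0.695},{"x":0.14,"y":0,"z":0,"rx":0,"ry":0,"rz":0,"jaw":0.695},{"x":0.14,"y":0,"z":0,"rx":0,"ry":0,"rz":0,"jaw":0.695}]'; python3 go.py -24 37 62
python3 - <<'E'
from cell import env
from h import *
c=env.read_camera("side"); crop(c,230,140,160,120,5,"pics/s9.png")
c=env.read_camera("top"); crop(c,250,100,160,120,5,"pics/t9.png")
E
```

```text
t: 7.42
eef_pos: [622.5, 40.5, 251.3]
tcp_rot: [-3.142, 0.001, 0.194]
ft_force: [-3.1, 2.2, 5.3]
opening: 0.697
t 7.425 now box -25.7 37.6 tip 61.3 F [-3.1  2.2  5.3] M [0.57 0.57 0.07] open 66.2
shift [ 0.011  0.004 -0.004] turn [-0.     0.001  0.   ] rot [-3.1415e+00  5.0000e-04  1.9420e-01]
```

View pics/s9.png

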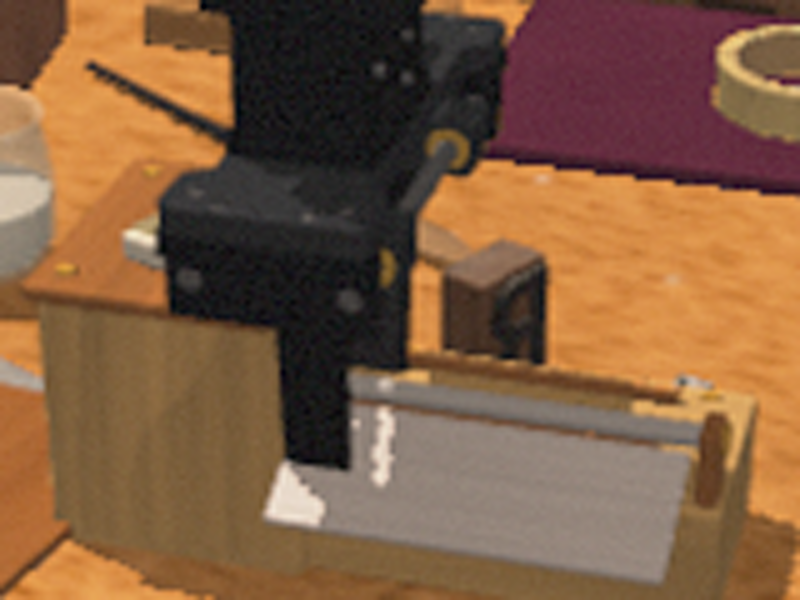

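View pics/t9.png

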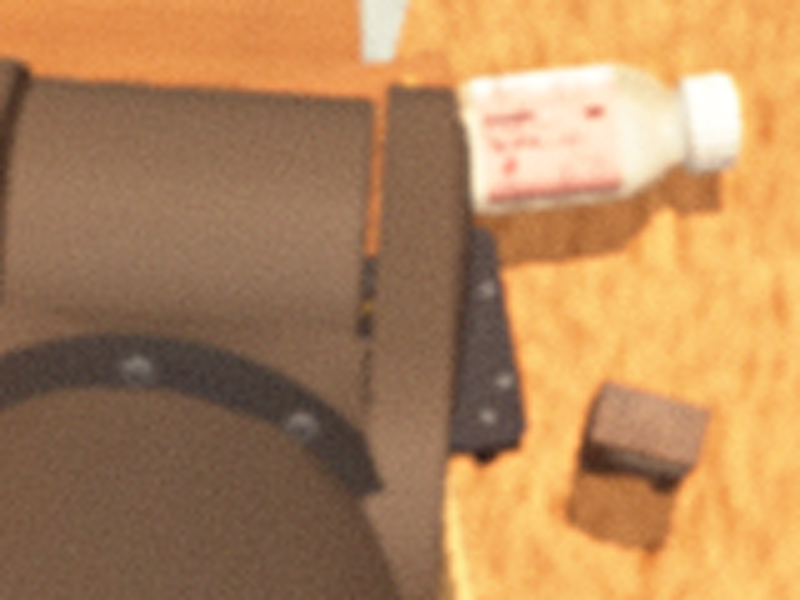

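It isn't visible whether the block fell. I'll slide back with the flap still held open and look.

```bash
python3 -m pendant '[{"x":-0.1,"y":0,"z":0,"rx":0,"ry":0,"rz":0,"jaw":0.695},{"x":-0.25,"y":0,"z":0,"rx":0,"ry":0,"rz":0,"jaw":0.695},{"x":-0.4,"y":0,"z":0,"rx":0,"ry":0,"rz":0,"jaw":0.695},{"x":-0.55,"y":0,"z":0,"rx":0,"ry":0,"rz":0,"jaw":0.695},{"x":-0.65,"y":0,"z":0,"rx":0,"ry":0,"rz":0,"jaw":0.695},{"x":-0.65,"y":0,"z":0,"rx":0,"ry":0,"rz":0,"jaw":0.695}]'; python3 go.py -24 37 62
python3 - <<'E'
from cell import env
from h import *
c=env.read_camera("side"); crop(c,230,140,160,120,5,"pics/s10.png")
c=env.read_camera("top"); crop(c,250,100,160,120,5,"pics/t10.png")
E
```

```text
t: 8.28
eef_pos: [526.2, 21.5, 251.6]
tcp_rot: [3.142, 0.001, 0.194]
ft_force: [-3.4, 0.5, 5.2]
opening: 0.694
t 8.275 now box -123.9 37.5 tip 61.6 F [-3.4  0.5  5.2] M [0.26 0.79 0.13] open 66.0
shift [ 0.666  0.003 -0.003] turn [ 0.     0.001 -0.   ] rot [3.1416e+00 8.0000e-04 1.9410e-01]
```

View pics/s10.png

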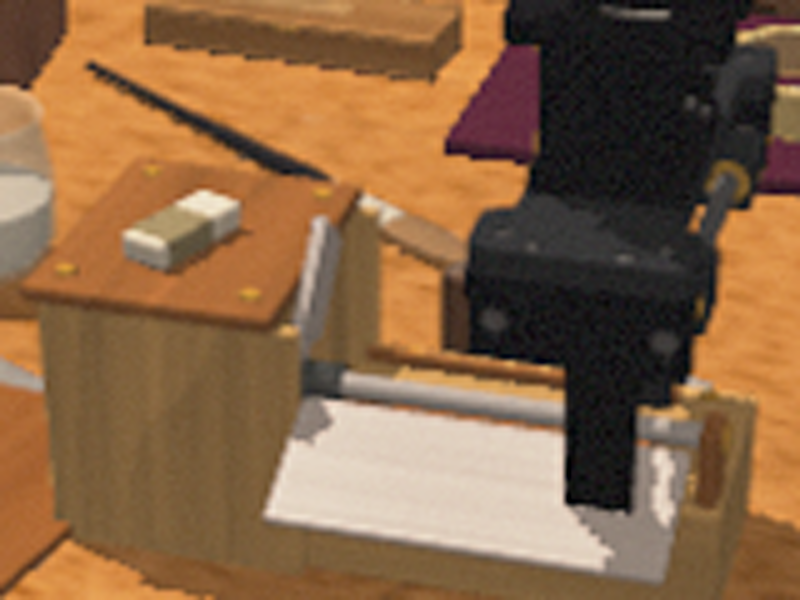

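View pics/t10.png

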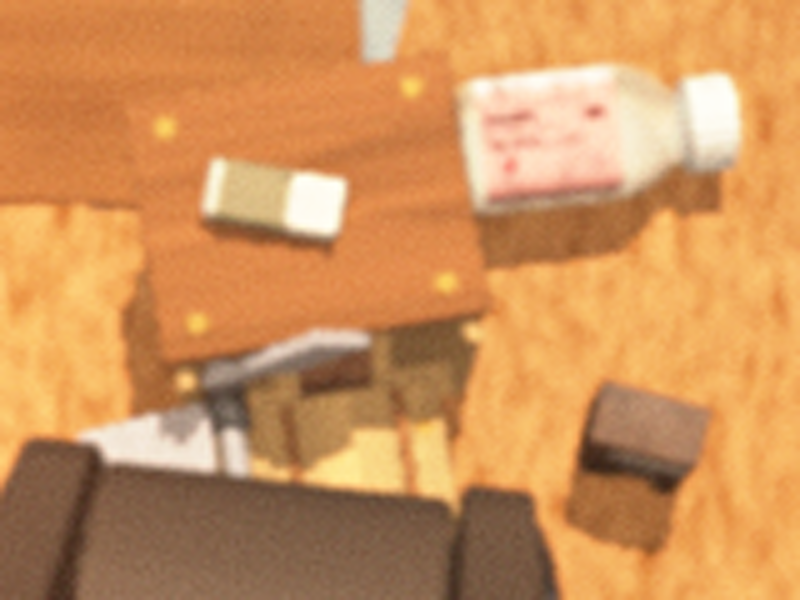

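Run:
```python
from cell import env
from h import *
from fit import w
p=np.load("box.npy"); c=env.read_camera("top")
inv=lambda q:np.array([[np.cos(p[2]),np.sin(p[2])],[-np.sin(p[2]),np.cos(p[2])]])@(q[:2]-p[:2])
for z in(20,50,60,73): print(z,[inv(ray(c,250+a/5,100+b/5,z)).round(1).tolist() for a,b in((300,368),(370,358),(372,384),(303,393))])
crop(c,290,160,60,45,13,"pics/t11.png")
```

```text
20 [[3.4, 10.9], [2.8, -15.3], [-7.0, -14.4], [-6.1, 11.4]]
50 [[-2.2, 11.4], [-2.8, -14.0], [-12.2, -13.1], [-11.4, 11.9]]
60 [[-4.1, 11.6], [-4.7, -13.5], [-14.0, -12.6], [-13.1, 12.0]]
73 [[-6.5, 11.8], [-7.1, -12.9], [-16.3, -12.0], [-15.4, 12.2]]
```

View pics/t11.png

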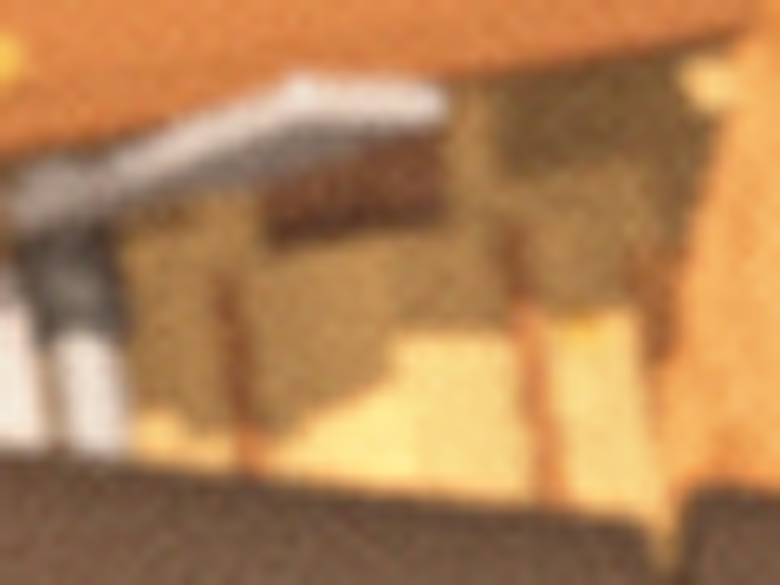

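The top view shows the block's dark end at about (320–440, 195) in the crop. It is cut off exactly at the ledge's inner edge (box x ≈ -12), so the block is down inside the bin. I'll release the flap gently, straight up.

```bash
python3 -m pendant '[{"x":0,"y":0,"z":-0.04,"rx":0,"ry":0,"rz":0,"jaw":0.695},{"x":0,"y":0,"z":-0.08,"rx":0,"ry":0,"rz":0,"jaw":0.695},{"x":0,"y":0,"z":-0.12,"rx":0,"ry":0,"rz":0,"jaw":0.695},{"x":0,"y":0,"z":-0.16,"rx":0,"ry":0,"rz":0,"jaw":0.695},{"x":0,"y":0,"z":-0.2,"rx":0,"ry":0,"rz":0,"jaw":0.695},{"x":0,"y":0,"z":-0.35,"rx":0,"ry":0,"rz":0,"jaw":0.695},{"x":0,"y":0,"z":-0.6,"rx":0,"ry":0,"rz":0,"jaw":0.695},{"x":0,"y":0,"z":-0.9,"rx":0,"ry":0,"rz":0,"jaw":0.695},{"x":0,"y":0,"z":-0.9,"rx":0,"ry":0,"rz":0,"jaw":0.695}]'; python3 -m pendant '[{"x":-0.1,"y":0.33,"z":-0.05,"rx":0,"ry":0,"rz":0,"jaw":0.695},{"x":-0.2,"y":0.66,"z":-0.1,"rx":0,"ry":0,"rz":0,"jaw":0.695},{"x":-0.3,"y":1.0,"z":-0.15,"rx":0,"ry":0,"rz":0,"jaw":0.695},{"x":-0.3,"y":1.0,"z":-0.15,"rx":0,"ry":0,"rz":0,"jaw":0.695}]';python3 -m pendant '[{"x":-0.1,"y":0.33,"z":0,"rx":0,"ry":0,"rz":0,"jaw":0.695},{"x":-0.2,"y":0.66,"z":0,"rx":0,"ry":0,"rz":0,"jaw":0.695},{"x":-0.3,"y":1.0,"z":0,"rx":0,"ry":0,"rz":0,"jaw":0.695},{"x":-0.3,"y":1.0,"z":0,"rx":0,"ry":0,"rz":0,"jaw":0.695}]'; python3 go.py -24 37 62
python3 - <<'E'
from cell import env
from h import *
c=env.read_camera("side"); crop(c,230,140,160,120,5,"pics/s12.png")
c=env.read_camera("top"); crop(c,250,100,160,150,4,"pics/t12.png")
E
```

```text
t: 9.65
eef_pos: [527.1, 21.7, 389.4]
tcp_rot: [3.14, -0.006, 0.194]
ft_force: [1.1, 0.4, -1.2]
opening: 0.695
t: 10.15
eef_pos: [511.4, -137.0, 408.5]
tcp_rot: [3.141, 0.0, 0.19]
ft_force: [-1.1, 0.0, -0.4]
opening: 0.692
t: 10.65
eef_pos: [496.3, -292.1, 407.6]
tcp_rot: [-3.141, 0.001, 0.191]
ft_force: [-0.3, 0.3, -0.1]
opening: 0.696
t 10.65 now box -213.7 -264.4 tip 217.6 F [-0.3  0.3 -0.1] M [0.02 0.   0.04] open 66.1
shift [ 1.259 -2.012  1.038] turn [-0.001  0.001 -0.004] rot [-3.1407e+00  9.0000e-04  1.9120e-01]
```

View pics/s12.png

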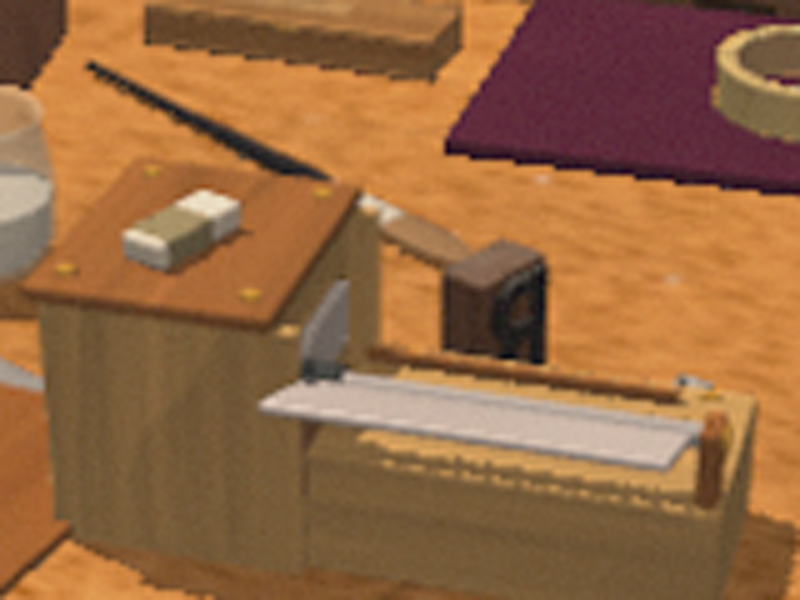

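View pics/t12.png

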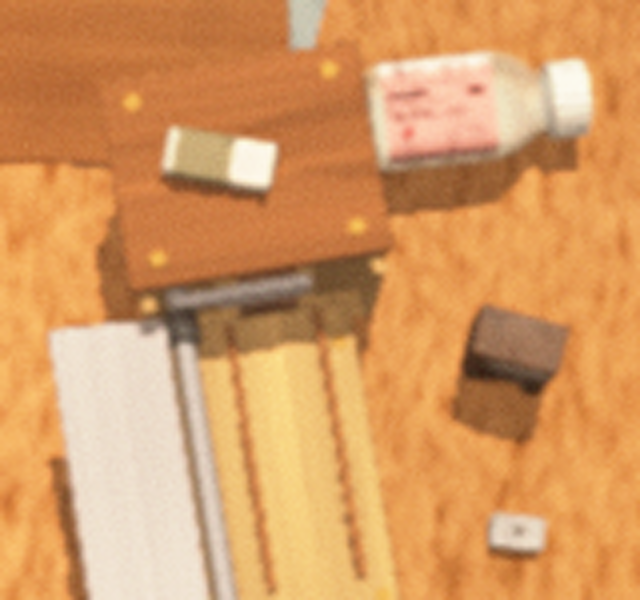

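A small brown patch shows at the mouth under the paddle (side crop (308, 432)), and there is a dark strip below the curtain in the top view (270, 305). I'll check whether the block stands too high.

Run:
```python
from cell import env
from h import *
from fit import w
p=np.load("box.npy"); c=env.read_camera("side"); t=env.read_camera("top")
inv=lambda q:np.array([[np.cos(p[2]),np.sin(p[2])],[-np.sin(p[2]),np.cos(p[2])]])@(q[:2]-p[:2])
for z in(40,46,50,56,62,68,74,80): print(z,[inv(ray(c,230+a/5,140+b/5,z)).round(1).tolist() for a,b in((303,424),(318,424),(303,442))],"top",[inv(ray(t,250+a/4,100+b/4,z)).round(1).tolist() for a,b in((243,307),(300,297),(243,315),(300,306))])
crop(c,280,205,45,40,15,"pics/s13.png"); crop(t,285,160,50,40,15,"pics/t13.png")
```

```text
40 [[-3.1, 17.9], [-8.4, 16.4], [-7.0, 30.0]] top [[-6.3, 10.9], [-6.0, -15.4], [-9.9, 11.5], [-10.1, -14.7]]
46 [[-6.2, 27.3], [-11.5, 25.8], [-10.1, 39.3]] top [[-7.4, 11.0], [-7.1, -15.1], [-11.0, 11.6], [-11.2, -14.4]]
50 [[-8.3, 33.6], [-13.5, 32.1], [-12.2, 45.5]] top [[-8.1, 11.0], [-7.8, -14.9], [-11.7, 11.6], [-11.9, -14.2]]
56 [[-11.5, 43.1], [-16.6, 41.6], [-15.3, 54.8]] top [[-9.2, 11.1], [-8.9, -14.6], [-12.7, 11.7], [-12.9, -14.0]]
62 [[-14.7, 52.5], [-19.7, 51.1], [-18.4, 64.1]] top [[-10.3, 11.2], [-10.0, -14.4], [-13.8, 11.8], [-14.0, -13.7]]
68 [[-17.8, 62.0], [-22.8, 60.5], [-21.5, 73.4]] top [[-11.4, 11.4], [-11.1, -14.1], [-14.9, 11.9], [-15.1, -13.4]]
74 [[-21.0, 71.4], [-25.9, 70.0], [-24.6, 82.6]] top [[-12.4, 11.5], [-12.2, -13.8], [-15.9, 12.0], [-16.1, -13.1]]
80 [[-24.1, 80.9], [-29.0, 79.5], [-27.7, 91.9]] top [[-13.5, 11.6], [-13.3, -13.5], [-17.0, 12.1], [-17.2, -12.8]]
```

View pics/s13.png

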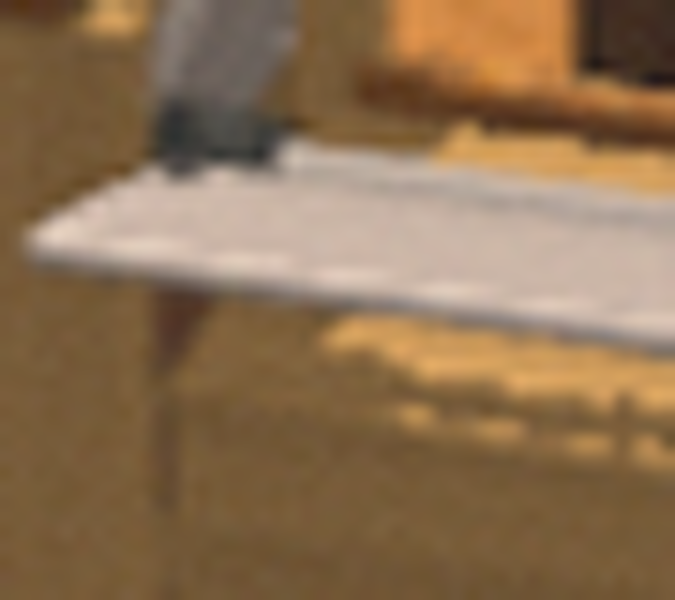

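View pics/t13.png

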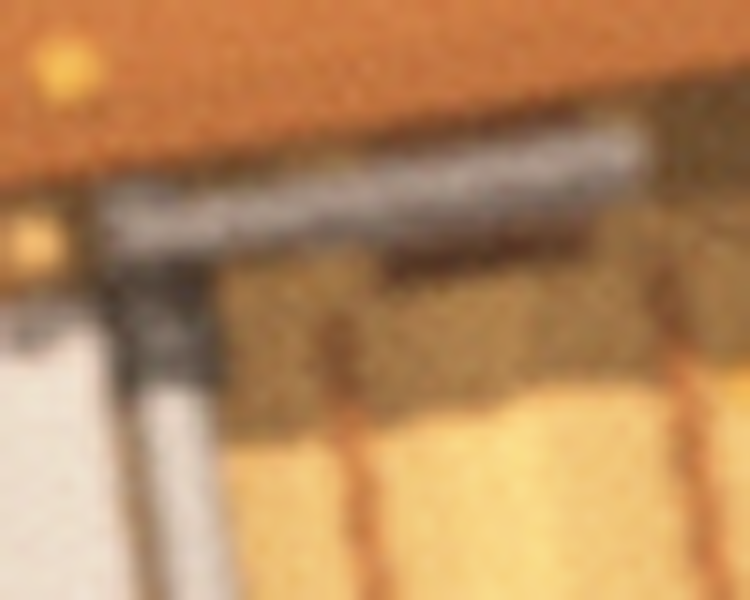

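Run:
```python
from cell import env
import cv2,numpy as np
a=cv2.imread("pics/top0.png").astype(int); b=env.read_camera("top")["img"][:,:,::-1].astype(int)
d=np.abs(cv2.GaussianBlur(a.astype(np.float32),(3,3),0)-cv2.GaussianBlur(b.astype(np.float32),(3,3),0)).max(2)
for n,(u,v,w,h) in dict(eraser=(288,128,34,24),bottle=(340,108,62,34),tall=(362,172,34,40),sharp=(368,224,22,18),paddle=(260,176,46,90)).items():
    r=d[v:v+h,u:u+w]; print(n,r.max().round(),(r>25).sum())
s=env.state(); print(s["t"],s["ft_force"].round(1),np.abs(s["qvel"]).max())
```

```text
eraser 7.0 0
bottle 8.0 0
tall 8.0 0
sharp 7.0 0
paddle 7.0 0
11.0 [ 0.  -0.7 -1.3] 0.004426953131159364
```

The bystanders and the shut flap match the starting picture, the ledge is empty, and the arm is clear and still.

```bash
python3 -c "
from cell import env
env.job_done()"
```

```text
the job is handed in; nothing more can be done
```

The printing block is in the drop box and the job is handed in at about 11 s, with no verdict reported.

**What I did:** With the jaws about 66 mm apart, one fingertip held the paddle down with about 5 N, so the flap stood open at roughly 0.75–0.8 rad. The other fingertip pushed the block along the ledge until the finger's front was at box x ≈ -16. I slid back with the flap still held open, let it spring shut, and moved up and away.

**What the last checks showed:**
- **Ledge:** it is empty. The only visible part of the block is cut off exactly at the ledge's inner edge and lies below ledge height, so it is in the bin.
- **Flap:** the paddle and curtain are back in their starting position in the pictures.
- **Bystanders:** the eraser, tall block, sharpener and bottle show no change from the first top picture.
- **Robot:** it is clear of everything, with only sensor noise (about 1 N) on the wrist.

**Not certain:** I could see only a sliver of the block in the bin. It may be standing on end against the ledge's end wall instead of lying flat. I did not test this further.

**Small disagreement:** the outer side of the near fingertip appeared about 3 mm off from where I predicted it in the side view. I put this down to the fingertip's shape and the calibration; it made no difference to the work.

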